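# Set the syringe pump's pusher to the index with its thumbwheel

### The job

The syringe pump on the bench is being set up for its next run: with a fingertip on top of the knurled thumbwheel at the end of its lead screw, roll the wheel until the gap between the pointer on the pusher block and the index on the scale bar has closed and the two points stand opposite each other, without running past. Then take the finger off the wheel. Do not push the pusher or the plunger directly, and do not pick up or shift the other things on the bench.

Things in the scene. Friction and masses are not known exactly. Their poses are not given: they have to be found in the camera images.
- pump: the syringe pump, fixed: 110 mm deep (x), 300 mm long (y). Origin on the bench under its middle. Own y runs along the lead screw from the thumbwheel end (-y) to the white drive housing (y = 5 to 155 mm, 62 mm high; the clear syringe clamped on it tops out at 101 mm); the scale bar is on its +x side; z up
- thumbwheel: knurled metal wheel, 52 mm diameter, 16 mm wide, on a level axis along the pump's y; origin at its centre, 46 mm above the bench. It turns against a light drag (1 N at the rim), stays where left, does not sink when pressed. Rolling its top towards the pump's -x moves the pusher to +y, closing the gap: 2.5 mm per rad (26 mm of rim); the other way opens it
- wheel_top (a point): topmost point of the thumbwheel, mid-width, 72 mm above the bench (fixed to the pump, does not turn; axes as the pump's). On either side, 4 mm clear of the wheel, is an aluminium bearing plate 8 mm thick, 80 mm wide in x, top at 60 mm: the wheel stands 12 mm proud of them
- pusher: black pusher block on two guide rods, 78 mm wide, 20 mm thick in y, 98 mm high, holding the syringe's plunger; driven by the lead screw along the pump's y. Origin on the bench under its middle
- pointer_tip (a point): the tip of the dark steel pointer (12 mm wide, tapering) on the pusher block, which points to the pump's +x over the scale bar, 63 mm above the bench; moves with the pusher
- index_tip (a point): tip of the index, a fixed dark steel clip, 14 mm wide, on the scale bar pointing to the pump's -x, 63 mm above the bench; axes as the pump's. The gap is how far the pointer tip lies short of it (to -y) along the pump's y: 7 to 23 mm at the start. Across (x) the tips pass 1 mm apart
- beaker: glass beaker, 64 mm wide, 85 mm high, just off the wheel end of the pump; origin under its centre; stays put
- spare_syringe: spare syringe lying on the bench on the scale side of the pump, about 145 mm long, 20 mm thick; origin under the flange of its barrel; stays put
- vial: small amber vial, 28 mm wide, 55 mm high, beside the pump; origin under its centre; stays put
- solvent_bottle: amber bottle, 72 mm wide, 150 mm high, beyond the pump's drive housing; origin under its centre; stays put
- flask: round-bottom flask in a cork ring, 84 mm wide, 125 mm high; origin under its centre; stays put
- wash_bottle: white wash bottle with red spout, 64 mm wide, 172 mm high; origin under its centre; stays put
- spatula: thin steel laboratory spatula lying on the bench, 176 mm long; origin under its middle; stays put
- dish: white porcelain dish, 90 mm wide, 18 mm high; origin under its centre; stays put

How it is judged (in metres and radians):
On the way:
1. a fingertip is on the thumbwheel while the gap is still open (contact force between the fingers and thumbwheel above 0.3 N and y of pointer_tip in the frame of index_tip below -0.003 m), for 0.1 s.
At the end, for the whole second after the job is handed in: the pointer stands opposite the index to within 1.5 mm along the scale, and the wheel is at rest (y of pointer_tip in the frame of index_tip between -0.0015 and 0.0015 m and angular speed of thumbwheel below 0.1 rad/s); the robot touches nothing.
It fails at once if the pusher runs more than 3 mm past the index (y of pointer_tip in the frame of index_tip above 0.003 m).
It fails at once if the robot pushes on the pusher or plunger (contact force between any of the fingers, the arm and pusher above 1 N).
It fails at once if another thing on the bench is moved by more than 15 mm or lifted (distance of any of beaker, spare_syringe, vial, solvent_bottle, flask, wash_bottle, spatula, dish from where it was at the start of the episode above 0.015 m).
It also fails if it takes over 61 s, if anything falls off the work surface, if the arm or the gripper's body presses on something with over 40 N, if the wrist force passes 120 N, or if a joint passes its speed limit or range.

### The arm

A 6-joint arm with a two-finger parallel gripper is mounted at the origin on the work surface. World frame = base frame: x ahead of the robot, y to its left, z up, the work surface at z = 0. Lengths are in m, angles in degrees, forces in N, time in s.
With the tool pointing down it reaches from about 0.25 to 0.725 m from the base axis. Payload 9.7 kg.
Tool frame: the origin (TCP) lies at the very end of the fingers, on their centre line; the grasp point (between the pads) lies 19 mm behind it (bot.hold_point_z is the distance from the TCP to the grasp point, in m); z points along the fingers, y is the line along which they close (so a half turn about z gives the same grasp; the last joint's range is limited). The gripper opens to 85 mm and grips with 20 to 120 N. Pads are 22 mm wide; open, the fingers measure 114 mm over their backs; the gripper's body (76 mm by 85 mm) begins 54 mm behind the grasp point. The pads swing forward as they close: fully open they stand 13 mm farther back than shut.
Start: joints at [64.802, 4.979, 10.078, 95.1, 0, 90], TCP at [0.234, 0.498, 0.231] pointing down, gripper open.
Joint ranges: [-179.16, 179.16], [-48.56, 103.87], [-65.8, 70.77], [-126.05, 130.52], [-82.76, 87.17], [-180, 180]. Speed limits (degrees/s): [127.2, 127.2, 147.25, 180, 180, 180].

### API

Orientations are given as [roll, pitch, yaw] about the fixed x, y, z axes, in that order (R = Rz(yaw) Ry(pitch) Rx(roll)).
In Python, from workcell import bot gives the robot as it stands.
- The arm moves only by the tool play_rows, never from a script. Its argument "targets" is a list of rows, each an object with "grip": the closure in counts, from 0 (fully open) to 255 (shut); "linear": the shift along the world's x, y, z in cm, a list of three; "delta_rot": the turn, a rotation vector about the world's x, y, z in rad, a list of three. A call has 1 to 10 rows; each row is the pose to reach, as a shift and turn from the pose commanded when the call began; what a row does not reach only later rows make up. A row lasts 1/10 s, in which the tool goes at most 50 mm and 8.59 degrees, less where a joint would pass 70% of its speed; a pose out of reach is approached as far as the arm can. A call with a gripper value outside its range is refused whole. The fingers move at their own pace and stop on an object; "force" is the grip in N (left out, the last holds). Time passes only in rows, so rows that repeat a pose let the fingers close. It gives the time, the measured TCP pose, the force, the opening and the grip force at its end, in the units of the state.
- bot.get_obs(): the state, without advancing time (a new reading comes with each control period).
- bot.camera(name): name is "side" or "top" or "wrist"; returns a dict with "color" (384x512x3 uint8, red, green, blue), "range_z" (384x512 float32, m along the optical axis (not along the pixel's ray), 0 where there is no reading), "fov_y" (degrees; the focal length in pixels is half the picture's height over the tangent of half this angle, whatever the lens; pixels are square), "cx", "cy" (the principal point, pixels), "world_to_cam" (4x4, takes a point from world to camera coordinates). Camera axes: x right, y up, looking along -z (the intrinsics and any distortion apply to the point x, -y, -z); pixel columns grow to the right and rows downward; lengths in m; the calibration is good to about 2 mm. A picture is of the moment at which its call begins.
- bot.job_done(): hands the job in; it is judged then, once.
Trained networks look in a picture, given as the dict that the camera call returned (one of the last four; its "shot" number tells which), for a name from the list of things; names that differ only in an ending like _2 or _b are one class to them, and where a whole thing is asked for, a point or a joint stands for the part that bears it (a point fixed in the world has none). Each returns a list of dicts, best first, with "conf" (0 to 1); they miss things now and then, are a little off and sometimes report something else, mostly with a low value. They report only what shows in the picture. A call takes as long as a camera call.
- bot.search_frame(picture, target): "box" ([left, top, right, bottom] in pixels, round what is visible of it).
- bot.trace(picture, target): "pixels" (384x512 bool, what is visible of it) and "box" ([left, top, right, bottom] in pixels, round what is visible of it).
- bot.pinpoint(picture, target): "pixel" ([column, row] in pixels: a listed point, or the origin of a listed thing).
The state is a dict: "time": time; "q": joint angles; "qd": joint speeds; "joint_efforts": joint torques, N m; "ee_pos": TCP position; "tcp_rot": TCP orientation; "wrist_force": force on the tool from outside, world axes, zero at the start; "torque": the same for the moment, N m; "opening": finger opening in m; "grasp_force": force on a finger pad.
Only numpy, scipy, OpenCV 4.12 (cv2) and the standard library are available. Lean on these libraries where they do the work, as an engineer would, in place of code of your own. Each camera call takes 0.05 s, during which the arm holds its last target. There are 200 camera calls.

## Working session

There is one attempt and no reset: what is moved stays moved. The work goes in short steps, Python scripts to look and compute and a tool call to move; the robot and the scene stay as the last step left them, time stands still between calls to the robot, and variables do not carry over. Pictures are saved under pics/ and viewed, at most 10 in all, crops included, and the job is handed in when it is done.

Besides the shell and the picture viewer there is one more tool, called in YAML: its name, and indented under it one key for each argument. play_rows: Moves the arm, as the interface text tells. Its arguments: {"type":"object","properties":{"targets":{"type":"array","items":{"type":"object","properties":{"grip":{"type":"number"},"linear":{"type":"array","items":{"type":"number"}},"delta_rot":{"type":"array","items":{"type":"number"}}}}},"force":{"type":"number"}},"required":["targets"]}

```bash
mkdir -p pics; cat > h.py <<'E'
import numpy as np,cv2
from workcell import bot
def unproj(p,u,v,z=None,d=None):
    f=p["color"].shape[0]/2/np.tan(np.radians(p["fov_y"]/2))
    T=np.linalg.inv(p["world_to_cam"])
    r=np.array([(u-p["cx"])/f,-(v-p["cy"])/f,-1.])
    R=T[:3,:3]@r; o=T[:3,3]
    s=(z-o[2])/R[2] if d is None else d
    return o+s*R
def save(p,n): cv2.imwrite("pics/"+n,p["color"][...,::-1])
E
python3 - <<'E'
from h import *
ims=[]
for c in ("top","side"):
    p=bot.camera(c); ims.append(p["color"])
    print(c,{k:np.round(v,3).tolist() if not np.isscalar(v) else v for k,v in p.items() if k not in("color","range_z")})
    for t,z in (("wheel_top",.072),("pointer_tip",.063),("index_tip",.063),("pump",0),("thumbwheel",.046),("pusher",0),("beaker",0),("vial",0),("wash_bottle",0),("flask",0),("solvent_bottle",0)):
        for r in bot.pinpoint(p,t)[:2]:
            u,v=r["pixel"]; print(t,round(r["conf"],2),np.round([u,v],1),unproj(p,u,v,z=z).round(4))
    cv2.imwrite(f"pics/{c}0.png",p["color"][...,::-1])
cv2.imwrite("pics/a.png",np.vstack(ims)[:, :, ::-1][:768]) 
E
```

```text
top {'fov_y': 51.31130703792798, 'cx': 258.6108475921987, 'cy': 194.2893405713412, 'world_to_cam': [[-0.118, -0.993, -0.003, 0.028], [0.972, -0.116, 0.206, -0.516], [-0.205, 0.022, 0.979, -1.088], [0.0, 0.0, 0.0, 1.0]], 'shot': 1}
wheel_top 0.79 [233.6 179.7] [0.5619 0.0322 0.072 ]
pointer_tip 0.7 [211.  166.4] [0.6111 0.0929 0.063 ]
index_tip 0.56 [205.5 166.1] [0.6139 0.1086 0.063 ]
pump 0.77 [193.4 191.5] [0.5583 0.1584 0.    ]
pump 0.57 [207.3 167.8] [0.6268 0.1103 0.    ]
thumbwheel 0.53 [230.3 179.5] [0.5703 0.0426 0.046 ]
pusher 0.86 [215.9 190.2] [0.5543 0.091  0.    ]
beaker 0.78 [263.9 173.7] [ 0.588  -0.0582  0.    ]
vial 0.57 [202.8 220.6] [0.4673 0.1383 0.    ]
wash_bottle 0.95 [390.5 150.1] [ 0.6162 -0.4522  0.    ]
flask 0.82 [392.9 206.3] [ 0.4431 -0.4269  0.    ]
solvent_bottle 0.82 [145.3 165.9] [0.6551 0.2971 0.    ]
side {'fov_y': 50.40390996986724, 'cx': 251.4689378733158, 'cy': 187.57232604460896, 'world_to_cam': [[-0.994, -0.112, 0.014, 0.503], [0.095, -0.762, 0.641, -0.108], [-0.061, 0.638, 0.768, -1.505], [0.0, 0.0, 0.0, 1.0]], 'shot': 2}
wheel_top 0.7 [235.9 198.2] [0.5589 0.0376 0.072 ]
wheel_top 0.43 [237.  236.2] [0.5334 0.1968 0.072 ]
pointer_tip 0.63 [220.8 209.6] [0.6059 0.0878 0.063 ]
index_tip 0.36 [217.9 211.3] [0.6148 0.0964 0.063 ]
pump 0.81 [238.  236.9] [0.5368 0.1529 0.    ]
thumbwheel 0.38 [235.3 201.8] [0.562  0.0341 0.046 ]
pusher 0.66 [234.3 219.6] [0.56   0.0806 0.    ]
beaker 0.81 [234.6 191.2] [ 0.5774 -0.0522  0.    ]
vial 0.66 [260.6 230.3] [0.4602 0.1155 0.    ]
wash_bottle 0.79 [242.  119.6] [ 0.6019 -0.4702  0.    ]
flask 0.59 [274.4 128.5] [ 0.4522 -0.4293  0.    ]
solvent_bottle 0.89 [192.8 268. ] [0.6699 0.2926 0.    ]
```

View pics/top0.png

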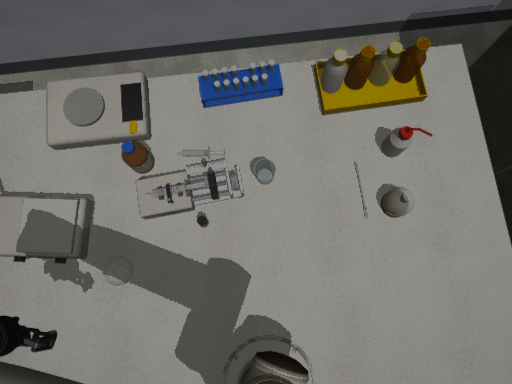

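View pics/side0.png

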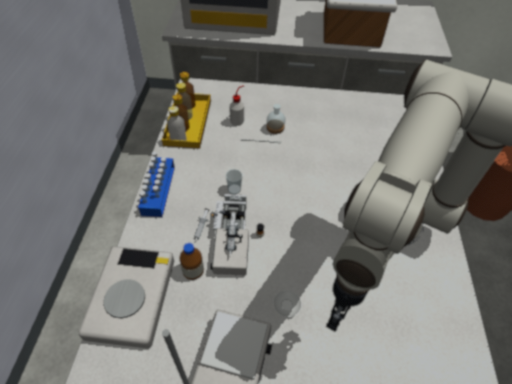

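The top view shows the pump at about (190,190) px, its wheel at (235,180) and the beaker at (264,172). The gap is too small to measure from here, so I'll move above the pump and use the wrist camera.

play_rows:
  targets:
    - {"grip": 255, "linear": [3, -4, 3], "delta_rot": [0, 0, 0]}
    - {"grip": 255, "linear": [6, -8, 5], "delta_rot": [0, 0, 0]}
    - {"grip": 255, "linear": [9, -12, 5], "delta_rot": [0, 0, 0]}
    - {"grip": 255, "linear": [12, -16, 5], "delta_rot": [0, 0, 0]}
    - {"grip": 255, "linear": [15, -20, 5], "delta_rot": [0, 0, 0]}
    - {"grip": 255, "linear": [18, -24, 5], "delta_rot": [0, 0, 0]}
    - {"grip": 255, "linear": [21, -28, 5], "delta_rot": [0, 0, 0]}
    - {"grip": 255, "linear": [24, -32, 5], "delta_rot": [0, 0, 0]}
    - {"grip": 255, "linear": [27, -36, 5], "delta_rot": [0, 0, 0]}
    - {"grip": 255, "linear": [29, -40, 5], "delta_rot": [0, 0, 0]}

```text
time: 2.2
ee_pos: [0.5225, 0.101, 0.2811]
tcp_rot: [180.0, 0.0, 154.8]
wrist_force: [1.4, 1.1, 0.4]
opening: 0.0001
grasp_force: 0.0
```

```bash
cat >> h.py <<'E'
def look(n,names=(("wheel_top",.072),("pointer_tip",.063),("index_tip",.063),("pump",0),("thumbwheel",.046),("pusher",0),("beaker",0),("vial",0))):
    o=bot.get_obs(); print(o["time"],np.round(o["ee_pos"],4),np.round(o["tcp_rot"],2),o["opening"],np.round(o["wrist_force"],1))
    p=bot.camera("wrist"); save(p,n); R={}
    for t,z in names:
        for r in bot.pinpoint(p,t)[:2]:
            u,v=r["pixel"]; w=unproj(p,u,v,z=z); R.setdefault(t,w)
            print(t,round(r["conf"],2),np.round([u,v],1),w.round(4))
    return p,R
E
python3 - <<'E'
from h import *
p,R=look("w1.png"); print(p["fov_y"],np.round(p["world_to_cam"],3))
E
```

```text
2.2 [0.5225 0.101  0.2811] [1.7999e+02 1.0000e-02 1.5480e+02] 0.00011468626190653179 [1.4 1.1 0.4]
wheel_top 0.9 [223.4 216.4] [0.5691 0.0324 0.072 ]
pointer_tip 0.74 [ 15.7 255.6] [ 0.4999 -0.2671  0.063 ]
pointer_tip 0.7 [222.4 207.5] [0.56   0.0345 0.063 ]
index_tip 0.67 [290.1 218.6] [0.6139 0.1108 0.063 ]
pump 0.73 [298.5 158.3] [0.5574 0.1563 0.    ]
thumbwheel 0.88 [223.1 204.5] [0.5616 0.0327 0.046 ]
pusher 0.7 [259.1 177. ] [0.5586 0.0906 0.    ]
beaker 0.65 [185.6 232.5] [ 0.5928 -0.0577  0.    ]
vial 0.75 [257.9 106.1] [0.4635 0.133  0.    ]
67.51708186734479 [[ 0.426  0.905 -0.001 -0.314]
 [-0.859  0.404 -0.315  0.464]
 [-0.285  0.134  0.949 -0.293]
 [ 0.     0.     0.     1.   ]]
```

View pics/w1.png

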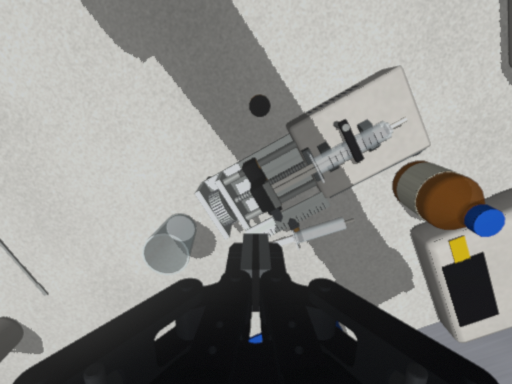

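The wrist view shows the wheel at (217,210), the pusher at (260,185), and the pointer and index near (275,212) and (292,222). The camera sits on the tool's +x side. Turning that side towards pump +y will keep the pointer in view while the finger is on the wheel.

```bash
python3 - <<'E'
from h import *
print(np.round(bot.get_obs()["q"],1))
p=bot.camera("wrist"); 
m=bot.trace(p,"pump")[0]; print(m["conf"],m["box"])
f=192/np.tan(np.radians(p["fov_y"]/2)); T=np.linalg.inv(p["world_to_cam"])
v,u=np.nonzero(m["pixels"]&(p["range_z"]>0)); d=p["range_z"][v,u]
P=(T[:3,:3]@np.array([(u-p["cx"])/f*d,-(v-p["cy"])/f*d,-d])).T+T[:3,3]
for lo,hi in((.01,.2),(.056,.068)):
    Q=P[(P[:,2]>lo)&(P[:,2]<hi)]; 
    print(len(Q),cv2.minAreaRect((Q[:,:2]*1000).astype(np.float32)))
H=P[(abs(P[:,2]-.062)<.004)&(P[:,1]>.175)]; print(len(H),cv2.minAreaRect((H[:,:2]*1000).astype(np.float32)),H[:,2].mean())
E
```

```text
[ 11.3   3.8  14.5 100.7   0.   36.4]
0.8 [197.3, 67.9, 432.7, 238.9]
18419 ((560.160400390625, 160.3844451904297), (121.02478790283203, 298.9612731933594), 5.228332996368408)
10316 ((559.8120727539062, 160.64520263671875), (119.45967864990234, 300.5348205566406), 6.5663676261901855)
7180 ((548.6209716796875, 240.3040771484375), (109.42865753173828, 137.19015502929688), 4.0988664627075195) 0.06186358735041391
```

play_rows:
  targets:
    - {"grip": 255, "linear": [1, -1, -2], "delta_rot": [0, 0, -0.14]}
    - {"grip": 255, "linear": [1, -2, -4], "delta_rot": [0, 0, -0.28]}
    - {"grip": 255, "linear": [2, -3, -6], "delta_rot": [0, 0, -0.42]}
    - {"grip": 255, "linear": [2, -4, -8], "delta_rot": [0, 0, -0.56]}
    - {"grip": 255, "linear": [3, -5, -10], "delta_rot": [0, 0, -0.7]}
    - {"grip": 255, "linear": [4, -6, -12], "delta_rot": [0, 0, -0.84]}
    - {"grip": 255, "linear": [4, -6.8, -14], "delta_rot": [0, 0, -0.98]}
    - {"grip": 255, "linear": [4, -6.8, -15], "delta_rot": [0, 0, -1.05]}
    - {"grip": 255, "linear": [4, -6.8, -15], "delta_rot": [0, 0, -1.05]}
    - {"grip": 255, "linear": [4, -6.8, -15], "delta_rot": [0, 0, -1.05]}

```text
time: 3.75
ee_pos: [0.5613, 0.0353, 0.1318]
tcp_rot: [180.0, -0.0, 94.8]
wrist_force: [0.4, 0.5, -0.0]
opening: -0.0
grasp_force: 0.0
```

```bash
python3 - <<'E'
from h import *
p,R=look("w2.png")
print((R["pointer_tip"]-R["index_tip"])*1000)
E
```

```text
3.75 [0.5613 0.0353 0.1318] [179.98  -0.    94.82] -1.8709180412048714e-05 [ 0.4  0.5 -0. ]
wheel_top 0.62 [261.5 214.1] [0.5663 0.0309 0.072 ]
pointer_tip 0.87 [331.7 129.5] [0.6115 0.0976 0.063 ]
index_tip 0.91 [338.5 114.9] [0.6146 0.1081 0.063 ]
pump 0.81 [262.3  50.2] [0.5573 0.1538 0.    ]
thumbwheel 0.98 [260.3 198.4] [0.5655 0.0342 0.046 ]
pusher 0.93 [258.2 121.1] [0.5589 0.0938 0.    ]
vial 0.66 [150.7  61.2] [0.4606 0.1369 0.    ]
[ -3.11584873 -10.54891229   0.        ]
```

View pics/w2.png

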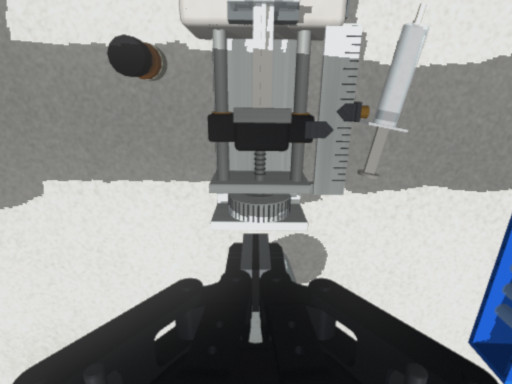

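Pointer tip is at (332,129) and index tip at (338,113), a gap of roughly 10–13 mm. The image is aligned with the pump and the wheel is at (260,207). I'll bring the fingertip just above the wheel's +x shoulder.

play_rows:
  targets:
    - {"grip": 255, "linear": [1, -0.1, -2], "delta_rot": [0, 0, 0]}
    - {"grip": 255, "linear": [2, -0.15, -4], "delta_rot": [0, 0, 0]}
    - {"grip": 255, "linear": [2, -0.15, -5], "delta_rot": [0, 0, 0]}
    - {"grip": 255, "linear": [2, -0.15, -5], "delta_rot": [0, 0, 0]}
    - {"grip": 255, "linear": [2, -0.15, -5], "delta_rot": [0, 0, 0]}
    - {"grip": 255, "linear": [2, -0.15, -5], "delta_rot": [0, 0, 0]}

```text
time: 4.8
ee_pos: [0.5816, 0.0333, 0.0825]
tcp_rot: [179.9, 0.0, 94.6]
wrist_force: [-1.1, -0.3, -0.7]
opening: -0.0001
grasp_force: 0.0
```

```bash
python3 - <<'E'
from h import *
p,R=look("w3.png",(("wheel_top",.072),("thumbwheel",.046),("pointer_tip",.063),("index_tip",.063)))
print((R["pointer_tip"]-R["index_tip"])*1000)
E
```

```text
4.8 [0.5816 0.0333 0.0825] [179.91   0.    94.64] -9.731860901000907e-05 [-1.1 -0.3 -0.7]
wheel_top 0.91 [228.  239.8] [0.5653 0.0316 0.072 ]
thumbwheel 0.75 [227.2 222.3] [0.5624 0.0309 0.046 ]
thumbwheel 0.46 [97.9 50.9] [0.4842 0.131  0.046 ]
pointer_tip 0.63 [319.1 131.7] [0.6119 0.0981 0.063 ]
index_tip 0.95 [327.9 109.1] [0.6148 0.1105 0.063 ]
index_tip 0.52 [97.1 50.7] [0.4923 0.1295 0.063 ]
[ -2.94337542 -12.41016167   0.        ]
```

View pics/w3.png

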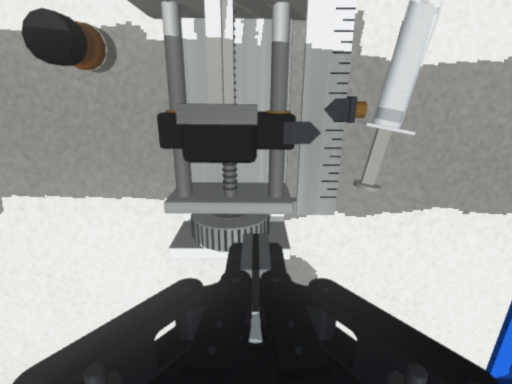

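Gap is about 12 mm (pointer (320,132), index (327,109)). I'll touch down at the shoulder and roll a short first stroke to learn the force.

play_rows:
  targets:
    - {"grip": 255, "linear": [0, 0, -0.7], "delta_rot": [0, 0, 0]}
    - {"grip": 255, "linear": [0, 0, -1.2], "delta_rot": [0, 0, 0]}
    - {"grip": 255, "linear": [-0.3, -0.02, -1.25], "delta_rot": [0, 0, 0]}
    - {"grip": 255, "linear": [-0.6, -0.05, -1.15], "delta_rot": [0, 0, 0]}
    - {"grip": 255, "linear": [-0.9, -0.07, -1.1], "delta_rot": [0, 0, 0]}
    - {"grip": 255, "linear": [-1.2, -0.1, -1.1], "delta_rot": [0, 0, 0]}
    - {"grip": 255, "linear": [-1.6, -0.13, -1.1], "delta_rot": [0, 0, 0]}
    - {"grip": 255, "linear": [-1.6, -0.13, -1.1], "delta_rot": [0, 0, 0]}

```text
time: 5.85
ee_pos: [0.5662, 0.0321, 0.0719]
tcp_rot: [179.8, -0.0, 94.6]
wrist_force: [-1.0, 0.7, 12.2]
opening: -0.0002
grasp_force: 6.1
```

```bash
python3 - <<'E'
from h import *
for i in range(2):
    p,R=look("w4.png",(("wheel_top",.072),("pointer_tip",.063),("index_tip",.063)))
    print((R["pointer_tip"]-R["index_tip"])*1000)
E
```

```text
5.85 [0.5662 0.0321 0.0719] [ 1.7981e+02 -1.0000e-02  9.4650e+01] -0.00015708639797935224 [-1.   0.7 12.2]
wheel_top 0.93 [253.  250.4] [0.5648 0.0307 0.072 ]
pointer_tip 0.62 [356.6 132.8] [0.6136 0.099  0.063 ]
index_tip 0.76 [364.1 113.4] [0.6156 0.109  0.063 ]
[-1.94445783 -9.98204676  0.        ]
6.05 [0.5663 0.0322 0.0718] [ 1.7982e+02 -1.0000e-02  9.4650e+01] -0.0002063877993949634 [-1.3  1.3 12. ]
wheel_top 0.8 [251.8 247.4] [0.5641 0.0325 0.072 ]
pointer_tip 0.7 [351.9 132.3] [0.6113 0.0991 0.063 ]
index_tip 0.73 [360.8 113.4] [0.614  0.1089 0.063 ]
[-2.75619447 -9.78836525  0.        ]
```

play_rows:
  targets:
    - {"grip": 255, "linear": [-0.4, -0.03, 0], "delta_rot": [0, 0, 0]}
    - {"grip": 255, "linear": [-0.8, -0.06, 0], "delta_rot": [0, 0, 0]}
    - {"grip": 255, "linear": [-1.2, -0.09, -0.05], "delta_rot": [0, 0, 0]}
    - {"grip": 255, "linear": [-1.6, -0.12, -0.15], "delta_rot": [0, 0, 0]}
    - {"grip": 255, "linear": [-1.6, -0.12, -0.15], "delta_rot": [0, 0, 0]}
    - {"grip": 255, "linear": [-1.6, -0.12, 1.2], "delta_rot": [0, 0, 0]}
    - {"grip": 255, "linear": [0, 0, 1.2], "delta_rot": [0, 0, 0]}
    - {"grip": 255, "linear": [1.6, 0.12, 1.2], "delta_rot": [0, 0, 0]}
    - {"grip": 255, "linear": [1.6, 0.12, 1.2], "delta_rot": [0, 0, 0]}
    - {"grip": 255, "linear": [1.6, 0.12, 1.2], "delta_rot": [0, 0, 0]}

```text
time: 7.25
ee_pos: [0.581, 0.0331, 0.082]
tcp_rot: [-179.9, -0.0, 94.6]
wrist_force: [0.3, 1.0, -0.8]
opening: -0.0003
grasp_force: 0.0
```

```bash
python3 - <<'E'
from h import *
for i in range(2):
    p,R=look("w5.png",(("pointer_tip",.063),("index_tip",.063)))
    print((R["pointer_tip"]-R["index_tip"])*1000)
cv2.imwrite("pics/w5c.png",cv2.resize(p["color"][80:180,270:390,::-1],None,fx=5,fy=5,interpolation=cv2.INTER_CUBIC))
E
```

```text
7.25 [0.581  0.0331 0.082 ] [-179.94   -0.     94.64] -0.00032544431504700306 [ 0.3  1.  -0.8]
pointer_tip 0.6 [320.9 127.4] [0.6117 0.1004 0.063 ]
index_tip 0.86 [327.9 110.4] [0.6141 0.1097 0.063 ]
index_tip 0.64 [380.8 126.5] [0.6446 0.1035 0.063 ]
[-2.40232584 -9.28762626  0.        ]
7.4 [0.5807 0.0331 0.0823] [-179.97    0.     94.64] 0.0003010356113126582 [-0.5  0.8 -0.3]
pointer_tip 0.95 [321.4 128.9] [0.612  0.0996 0.063 ]
index_tip 0.57 [329.  108.7] [0.6144 0.1106 0.063 ]
[ -2.4577905  -11.01843448   0.        ]
```

View pics/w5c.png

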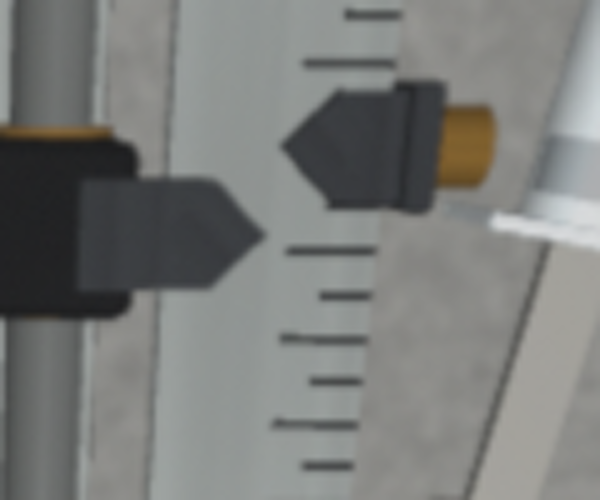

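Crop shows pointer tip at (323,127.2) and index tip at (326.2,109.4) in full-frame pixels; the strokes work. I'll measure the tips by sub-pixel segmentation from now on.

```bash
cat >> h.py <<'E'
PY=np.radians(4.6)
IDX=np.array([0.6140,0.1100,0.063])
def gap(n=None,show=False):
    p=bot.camera("wrist"); f=192/np.tan(np.radians(p["fov_y"]/2)); W=p["world_to_cam"]
    def proj(w):
        c=W[:3,:3]@w+W[:3,3]; return p["cx"]-f*c[0]/c[2], p["cy"]+f*c[1]/c[2]
    g=cv2.cvtColor(p["color"],cv2.COLOR_RGB2GRAY); u,v=map(lambda a:int(round(a)),proj(IDX))
    # dark, tick-free mask, upsampled
    G=cv2.resize(g[v-30:v+50,u-40:u+40],None,fx=5,fy=5,interpolation=cv2.INTER_CUBIC)
    m=cv2.morphologyEx((G<100).astype(np.uint8),cv2.MORPH_OPEN,np.ones((15,15)))
    # column of fewest dark pixels near the tips separates them
    cols=m.sum(0); k=np.argmin(cols[170:235])+170; z=np.flatnonzero(cols[170:235]==cols[k])+170
    a,b=z.min(),z.max()
    def tip(c0,c1):
        r,c=np.nonzero(m[:,c0:c1]); return r.mean()
    rp,ri=tip(a-35,a),tip(b+1,b+36)
    off=lambda c,r:((c+.5)/5-.5+u-40,(r+.5)/5-.5+v-30)
    A,B=off(a,rp),off(b,ri)
    P,I=unproj(p,*A,z=.063),unproj(p,*B,z=.063)
    y=(P-I)@[-np.sin(PY),np.cos(PY),0]*1000
    print("gap mm",round(y,2),"ptr px",np.round(A,1),"idx px",np.round(B,1),np.round(I,4),"min",cols[k])
    if n: cv2.imwrite("pics/"+n,np.hstack([G,m*255]))
    return y
E
python3 - <<'E'
from h import *
gap("g1.png");gap()
E
```

```text
gap mm -9.02 ptr px [320.8 126.2] idx px [326.  109.3] [0.6132 0.1101 0.063 ] min 0
gap mm -8.99 ptr px [320.6 126.1] idx px [325.8 109.3] [0.6132 0.1102 0.063 ] min 0
```

View pics/g1.png

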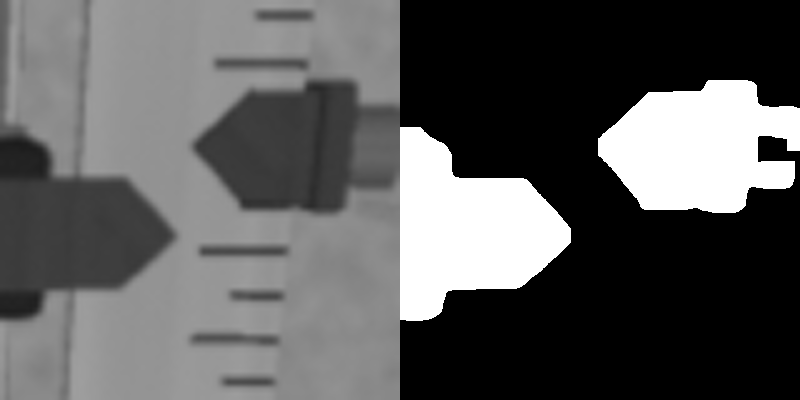

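play_rows:
  targets:
    - {"grip": 255, "linear": [0, 0, -0.7], "delta_rot": [0, 0, 0]}
    - {"grip": 255, "linear": [0, 0, -1.3], "delta_rot": [0, 0, 0]}
    - {"grip": 255, "linear": [-0.4, -0.03, -1.2], "delta_rot": [0, 0, 0]}
    - {"grip": 255, "linear": [-0.8, -0.06, -1.1], "delta_rot": [0, 0, 0]}
    - {"grip": 255, "linear": [-1.2, -0.09, -1.1], "delta_rot": [0, 0, 0]}
    - {"grip": 255, "linear": [-1.6, -0.12, -1.1], "delta_rot": [0, 0, 0]}
    - {"grip": 255, "linear": [-2.0, -0.16, -1.1], "delta_rot": [0, 0, 0]}
    - {"grip": 255, "linear": [-2.4, -0.19, -1.1], "delta_rot": [0, 0, 0]}
    - {"grip": 255, "linear": [-2.8, -0.22, -1.15], "delta_rot": [0, 0, 0]}
    - {"grip": 255, "linear": [-3.2, -0.25, -1.25], "delta_rot": [0, 0, 0]}

```text
time: 8.65
ee_pos: [0.5494, 0.0308, 0.0701]
tcp_rot: [179.9, -0.0, 94.6]
wrist_force: [-0.9, -0.1, 5.6]
opening: -0.0003
grasp_force: 2.3
```

play_rows:
  targets:
    - {"grip": 255, "linear": [0, 0, 1.25], "delta_rot": [0, 0, 0]}
    - {"grip": 255, "linear": [1.6, 0.12, 1.25], "delta_rot": [0, 0, 0]}
    - {"grip": 255, "linear": [3.2, 0.25, 1.25], "delta_rot": [0, 0, 0]}
    - {"grip": 255, "linear": [3.2, 0.25, 1.25], "delta_rot": [0, 0, 0]}
    - {"grip": 255, "linear": [3.2, 0.25, 1.25], "delta_rot": [0, 0, 0]}

```text
time: 9.15
ee_pos: [0.581, 0.0331, 0.0821]
tcp_rot: [-179.9, -0.0, 94.6]
wrist_force: [0.5, -0.2, 0.2]
opening: -0.0001
grasp_force: 0.0
```

```bash
sed -i 's/a-35,a/a-12,a/;s/b+36/b+13/' h.py; python3 - <<'E'
from h import *
gap();gap("g2.png"); print(bot.get_obs()["ee_pos"])
E
```

```text
gap mm -6.01 ptr px [321.6 120.5] idx px [326.2 109.2] [0.6131 0.1102 0.063 ] min 0
gap mm -6.06 ptr px [321.8 120.4] idx px [326.8 108.9] [0.6132 0.1104 0.063 ] min 0
[0.58071429 0.03314212 0.08218025]
```

play_rows:
  targets:
    - {"grip": 255, "linear": [0, 0, -0.7], "delta_rot": [0, 0, 0]}
    - {"grip": 255, "linear": [0, 0, -1.3], "delta_rot": [0, 0, 0]}
    - {"grip": 255, "linear": [-0.4, -0.03, -1.2], "delta_rot": [0, 0, 0]}
    - {"grip": 255, "linear": [-0.8, -0.06, -1.1], "delta_rot": [0, 0, 0]}
    - {"grip": 255, "linear": [-1.2, -0.09, -1.1], "delta_rot": [0, 0, 0]}
    - {"grip": 255, "linear": [-1.6, -0.12, -1.1], "delta_rot": [0, 0, 0]}
    - {"grip": 255, "linear": [-2.0, -0.16, -1.1], "delta_rot": [0, 0, 0]}
    - {"grip": 255, "linear": [-2.4, -0.19, -1.1], "delta_rot": [0, 0, 0]}
    - {"grip": 255, "linear": [-2.8, -0.22, -1.15], "delta_rot": [0, 0, 0]}
    - {"grip": 255, "linear": [-3.2, -0.25, -1.25], "delta_rot": [0, 0, 0]}

```text
time: 10.25
ee_pos: [0.5492, 0.0308, 0.0701]
tcp_rot: [180.0, -0.0, 94.6]
wrist_force: [-1.0, 0.9, 4.3]
opening: -0.0001
grasp_force: 1.8
```

play_rows:
  targets:
    - {"grip": 255, "linear": [0, 0, 1.25], "delta_rot": [0, 0, 0]}
    - {"grip": 255, "linear": [1.6, 0.12, 1.25], "delta_rot": [0, 0, 0]}
    - {"grip": 255, "linear": [3.2, 0.25, 1.25], "delta_rot": [0, 0, 0]}
    - {"grip": 255, "linear": [3.2, 0.25, 1.25], "delta_rot": [0, 0, 0]}
    - {"grip": 255, "linear": [3.2, 0.25, 1.25], "delta_rot": [0, 0, 0]}

```text
time: 10.75
ee_pos: [0.5809, 0.0331, 0.0821]
tcp_rot: [-179.9, -0.0, 94.6]
wrist_force: [-0.3, -0.2, 0.6]
opening: -0.0001
grasp_force: 0.0
```

```bash
python3 - <<'E'
from h import *
gap();gap("g3.png"); print(bot.get_obs()["ee_pos"])
E
```

```text
gap mm -2.71 ptr px [322.2 114.3] idx px [326.6 109.1] [0.6133 0.1103 0.063 ] min 0
gap mm -2.95 ptr px [322.4 114.4] idx px [326.8 108.8] [0.6132 0.1104 0.063 ] min 0
[0.58067696 0.03313626 0.08224391]
```

View pics/g3.png

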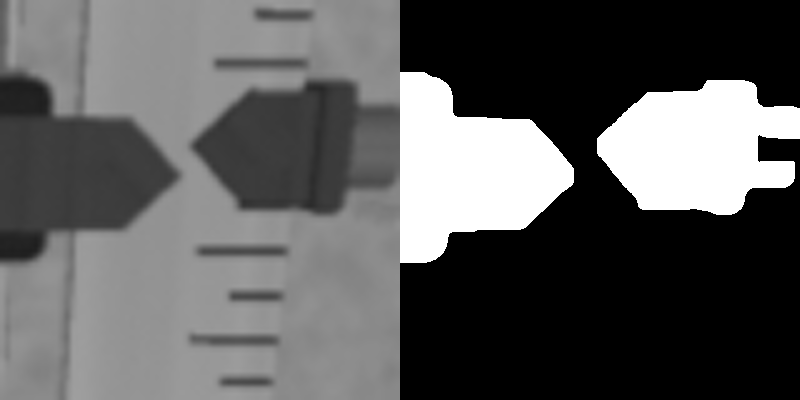

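Gap is about 2.9 mm (tips at rows 175 and 146 in the 5× crop), so one slightly shorter stroke should close it.

play_rows:
  targets:
    - {"grip": 255, "linear": [0, 0, -0.7], "delta_rot": [0, 0, 0]}
    - {"grip": 255, "linear": [0, 0, -1.3], "delta_rot": [0, 0, 0]}
    - {"grip": 255, "linear": [-0.4, -0.03, -1.2], "delta_rot": [0, 0, 0]}
    - {"grip": 255, "linear": [-0.8, -0.06, -1.1], "delta_rot": [0, 0, 0]}
    - {"grip": 255, "linear": [-1.2, -0.09, -1.1], "delta_rot": [0, 0, 0]}
    - {"grip": 255, "linear": [-1.6, -0.12, -1.1], "delta_rot": [0, 0, 0]}
    - {"grip": 255, "linear": [-2.0, -0.16, -1.1], "delta_rot": [0, 0, 0]}
    - {"grip": 255, "linear": [-2.4, -0.19, -1.1], "delta_rot": [0, 0, 0]}
    - {"grip": 255, "linear": [-2.8, -0.22, -1.15], "delta_rot": [0, 0, 0]}
    - {"grip": 255, "linear": [-2.9, -0.23, -1.15], "delta_rot": [0, 0, 0]}

```text
time: 11.85
ee_pos: [0.5519, 0.0309, 0.071]
tcp_rot: [180.0, -0.0, 94.6]
wrist_force: [0.5, 0.5, 4.4]
opening: -0.0001
grasp_force: 2.1
```

play_rows:
  targets:
    - {"grip": 255, "linear": [0, 0, 1.15], "delta_rot": [0, 0, 0]}
    - {"grip": 255, "linear": [1.6, 0.12, 1.15], "delta_rot": [0, 0, 0]}
    - {"grip": 255, "linear": [2.9, 0.23, 1.15], "delta_rot": [0, 0, 0]}
    - {"grip": 255, "linear": [2.9, 0.23, 1.15], "delta_rot": [0, 0, 0]}
    - {"grip": 255, "linear": [2.9, 0.23, 1.15], "delta_rot": [0, 0, 0]}

```text
time: 12.35
ee_pos: [0.5809, 0.0331, 0.0821]
tcp_rot: [-179.9, 0.0, 94.6]
wrist_force: [-0.1, 0.3, 0.6]
opening: 0.0003
grasp_force: 0.0
```

```bash
python3 - <<'E'
from h import *
gap();gap("g4.png"); print(bot.get_obs()["ee_pos"])
E
```

```text
gap mm 0.14 ptr px [322.6 108.8] idx px [326.6 109.1] [0.6133 0.1103 0.063 ] min 0
gap mm 0.03 ptr px [322.8 108.8] idx px [326.8 108.8] [0.6132 0.1104 0.063 ] min 0
[0.58076569 0.03313024 0.08220173]
```

View pics/g4.png

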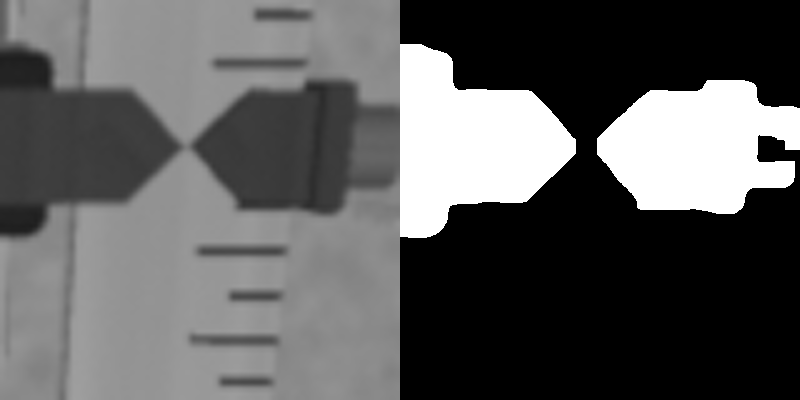

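The tips now stand opposite each other, both at about row 146 in the crop. I'll lift clear and hand in.

play_rows:
  targets:
    - {"grip": 255, "linear": [0, 0, 2], "delta_rot": [0, 0, 0]}
    - {"grip": 255, "linear": [0, 0, 5], "delta_rot": [0, 0, 0]}
    - {"grip": 255, "linear": [0, 0, 5], "delta_rot": [0, 0, 0]}
    - {"grip": 255, "linear": [0, 0, 5], "delta_rot": [0, 0, 0]}

```text
time: 12.85
ee_pos: [0.5814, 0.0332, 0.133]
tcp_rot: [179.9, 0.0, 94.6]
wrist_force: [-0.3, 0.1, -0.2]
opening: 0.0004
grasp_force: 0.0
```

```bash
python3 -c "
from workcell import bot
print(bot.job_done())"
```

```text
the job is handed in; nothing more can be done
None
```

I rolled the thumbwheel until the pointer stood opposite the index, measured at about 0.1 mm off, then lifted the finger clear and handed the job in at about 13 s of the 61 s allowed; no verdict came back.

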